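Put the bench small-ware away by kind

ROBOT

A 6-joint arm with a two-finger parallel gripper is mounted at the origin on the work surface. World frame = base frame: x ahead of the robot, y to its left, z up, the work surface at z = 0. Lengths are in mm, angles in rad, forces in N, time in s.
With the tool pointing down it reaches from about 400 to 825 mm from the base axis. Payload 7 kg.
Tool frame: the origin (TCP) lies midway between the tips of the shut fingers; the grasp point (between the pads) lies 19 mm behind it; z points along the fingers, y is the direction in which the jaws open and shut (so a half turn about z gives the same grasp; the last joint's range is limited). The gripper opens to 85 mm and grips with 20 to 120 N. Pads are 22 mm wide; open, the fingers measure 114 mm over their backs; the gripper's body (76 mm by 85 mm) begins 54 mm behind the grasp point. The pads swing forward as they close: fully open they stand 13 mm farther back than shut.
Start: joints at [1.476, 0.359, 0.012, 0, -1.224, -0.288], TCP at [252.132, 626.119, 231.302] pointing down, gripper open.
Joint ranges: [-3.07, 3.07], [-1.43, 2.12], [-1.02, 1.25], [-3.03, 1.67], [-3.05, -0], [-3.03, 3.03]. Speed limits (rad/s): [2.39, 2.39, 3.01, 3.14, 3.14, 3.14].

INTERFACE

Orientations are given as a unit quaternion [w, x, y, z].
In Python, from station import sensors, cams, r gives the robot as it stands.
- The arm moves only by the shell command python3 -m crank 'ROWS' [OPENING] [FORCE]. ROWS is a JSON object of lists of equal length, an entry for each row: "translation": the shift along the tool's x, y, z in units of 25 mm (1.0 is 25 mm), a list of three; "yaw": the turn about the tool's z in units of 6 degrees (1.0 is 6 degrees). A call has exactly 5 rows; each row shifts and turns the commanded pose from where the row before left it, along the tool's axes as they then stand; what a row does not reach is not made up. A row lasts 1/12 s, in which the tool goes at most 41.7 mm and 7.16 degrees, less where a joint would pass 70% of its speed; a pose out of reach is approached as far as the arm can. A call is refused whole if a number of a shift passes 1 or a number of a turn 1, either way. A call with a gripper value outside its range is refused whole. OPENING is the finger opening in mm, from 0 to 85.4, set as the call begins (- or left out, the last holds). The fingers move at their own pace and stop on an object; FORCE is the grip in N (left out, the last holds). Time passes only in rows, so rows that do not move let the fingers close, or fill a call up. It gives the time, the measured TCP pose, the force and the opening at its end, in the units of the state.
- sensors.state(): the state, without advancing time (a new reading comes with each control period).
- cams.snapshot(name): name is "side" or "top" or "wrist"; returns the picture (400x640x3 uint8, red, green, blue); there is no depth.
- cams.camera_model(name): a dict with "K" (3x3 intrinsics, pixels), "R" (3x3) and "t" (3): a world point X has camera coordinates R X + t; the wrist camera has in their place "hand_eye" (4x4, takes a point from camera to tool coordinates, whose origin is the TCP and whose axes are the flange's). Camera axes: x right, y down, z forward; pixel columns grow to the right and rows downward; lengths in mm; the calibration is good to about 2 mm. A picture is of the moment at which its call begins: read the wrist's pose just before it. camera_model takes no time and is no camera call.
- r.close_job(): hands the job in, once; it reports no verdict.
The state is a dict: "clock": time; "qpos": joint angles; "dq": joint speeds; "effort": joint torques, N m; "tcp_pos": TCP position; "eef_rot": TCP orientation; "force": force on the tool from outside, world axes, zero at the start; "wrist_torque": the same for the moment, N m; "grip_width": finger opening in mm.
Only numpy, scipy, OpenCV 4.12 (cv2) and the standard library are available. Lean on these libraries where they do the work, as an engineer would, in place of code of your own. Each camera call takes 0.05 s, during which the arm holds its last target. There are 200 camera calls.

TASK

Sort the five small things left on the lab bench after the balance check: stand the large brass weight in the wide bay of the wooden case and the small brass weight in its narrow bay, both rubber stoppers inside the steel tray, and the porcelain crucible in the round white dish. Set each one down upright on the floor of its place without dropping it, let go, and leave the glass beaker standing where it is.

Things in the scene. Friction and masses are not known exactly. Their poses are not given: they have to be found in the camera images.
- weight_large: Large brass laboratory weight, 500 g nominal, standing upright: cylinder 40 mm across and 48 mm high, above it a narrow neck and a knob 22 mm across, 66 mm high in all. Origin: centre of its underside; z up.
- weight_small: Small brass laboratory weight, 200 g nominal, standing upright: cylinder 28 mm across and 34 mm high, above it a narrow neck and a knob 16 mm across, 48 mm high in all. Origin: centre of its underside; z up.
- stopper_large: Large solid rubber stopper, dark, a plain tapered plug standing on its narrow end: 36 mm across at the bottom, 44 mm at the top, 40 mm high, about 60 g. Origin: centre of its underside; z up.
- stopper_small: Small solid rubber stopper, dark, a plain tapered plug standing on its narrow end: 24 mm across at the bottom, 30 mm at the top, 32 mm high, about 25 g. Origin: centre of its underside; z up.
- crucible: White porcelain crucible, an open hollow cup standing upright: 32 mm across at the foot, 42 mm at 18 mm height, 48 mm at the rim, 40 mm high, wall 3 mm, about 60 g. Origin: centre of its underside; z up.
- weight_case: Shallow wooden case fixed to the bench, outside 82 mm (its x) by 138 mm (its y), 14 mm high, open on top, floor 4 mm thick, walls 6 mm. One divider parallel to its x makes two bays: the wide bay, 70 x 70 mm inside, centred at y = -28 mm, and the narrow bay, 70 mm (x) by 50 mm (y) inside, centred at y = +38 mm. A small brass clasp is on its -x side, beside the wide bay. Origin: centre of its underside; z up.
- stopper_tray: Shallow rectangular steel tray fixed to the bench, undivided, outside 106 mm (its x) by 136 mm (its y), 14 mm high, walls 3 mm, floor 3 mm thick. Origin: centre of its underside; z up.
- dish: Round shallow white porcelain dish fixed to the bench, 100 mm across at the rim, about 80 mm across its flat inner floor, 14 mm high, floor 4 mm thick. Origin: centre of its underside; z up.
- beaker: Small empty glass beaker, a bystander standing in the row of loose things: 52 mm across, 68 mm high, 80 g. To be left alone. Origin: centre of its underside; z up.
Not all that is in view belongs to the job. What is shaped like the weight_large but pink is not meant. Leave any purple look-alike of the weight_case alone.

How it is judged (in metres and radians):
At the end, for the whole second after the job is handed in: All five stand still, upright within 0.15 rad, on the floor of their places: large weight in the wide bay, small weight in the narrow bay, both stoppers anywhere in the steel tray, crucible within 30 mm of the dish centre (x of weight_large in the frame of weight_case between -0.03 and 0.03 m and y of weight_large in the frame of weight_case between -0.058 and 0.002 m and z of weight_large in the frame of weight_case between 0.001 and 0.008 m and angle between each of weight_large, weight_small, stopper_large, stopper_small, crucible's own z axis and vertical below 0.15 rad and linear speed of each of weight_large, weight_small, stopper_large, stopper_small, crucible below 0.02 m/s and x of weight_small in the frame of weight_case between -0.03 and 0.03 m and y of weight_small in the frame of weight_case between 0.018 and 0.058 m and z of weight_small in the frame of weight_case between 0.001 and 0.008 m and x of stopper_large in the frame of stopper_tray between -0.045 and 0.045 m and y of stopper_large in the frame of stopper_tray between -0.06 and 0.06 m and z of stopper_large in the frame of stopper_tray between 0.001 and 0.008 m and x of stopper_small in the frame of stopper_tray between -0.045 and 0.045 m and y of stopper_small in the frame of stopper_tray between -0.06 and 0.06 m and z of stopper_small in the frame of stopper_tray between 0.001 and 0.008 m and x of crucible in the frame of dish between -0.04 and 0.04 m and y of crucible in the frame of dish between -0.04 and 0.04 m and z of crucible in the frame of dish between 0.001 and 0.008 m and horizontal distance between crucible and dish below 0.03 m); the robot touches nothing.
It fails at once if one of the five things is dropped: it falls free of the fingers faster than 0.6 m/s (a drop of about 18 mm) ((linear speed of weight_large above 0.6 m/s and contact force between weight_large and the fingers below 0.1 N) or (linear speed of weight_small above 0.6 m/s and contact force between weight_small and the fingers below 0.1 N) or (linear speed of stopper_large above 0.6 m/s and contact force between stopper_large and the fingers below 0.1 N) or (linear speed of stopper_small above 0.6 m/s and contact force between stopper_small and the fingers below 0.1 N) or (linear speed of crucible above 0.6 m/s and contact force between crucible and the fingers below 0.1 N)).
It fails at once if the beaker is shoved more than 30 mm or tipped more than 0.35 rad (distance of beaker from where it was at the start of the episode above 0.03 m or angle between beaker's own z axis and vertical above 0.35 rad).
It also fails if it takes over 120 s, if anything falls off the work surface, if the arm or the gripper's body presses on something with over 40 N, if the wrist force passes 120 N, or if a joint passes its speed limit or range.

## Working session

There is one attempt and no reset: what is moved stays moved. The work goes in short steps, Python scripts to look and compute and a shell command to move; the robot and the scene stay as the last step left them, time stands still between calls to the robot, and variables do not carry over. Pictures are saved under pics/ and viewed, about 12 in all and at most 16, crops included, and the job is handed in when it is done.

```bash
ls; mkdir -p pics
python3 - <<'E'
from station import sensors, cams, r
import cv2
s=sensors.state();print({k:s[k] for k in('clock','tcp_pos','eef_rot','grip_width','force')})
for n in('top','side','wrist'):
    im=cams.snapshot(n);cv2.imwrite(f'pics/{n}0.png',im[:,:,::-1]);print(n,cams.camera_model(n))
E
```

```text
pics
{'clock': 0.0, 'tcp_pos': array([251.961539  , 625.65641155, 230.3526091 ]), 'eef_rot': array([ 8.54554781e-04,  9.81724484e-01, -1.90305799e-01, -9.82666956e-05]), 'grip_width': 85.33674086491804, 'force': array([-0.18686781, -0.00298485,  0.17849467])}
top {'K': array([[489.06073738,   0.        , 322.74590559],
       [  0.        , 489.06073738, 200.69503066],
       [  0.        ,   0.        ,   1.        ]]), 'R': array([[ 1.00450226e-01, -9.94941829e-01,  7.13953142e-04],
       [-9.72040890e-01, -9.82911509e-02, -2.13249519e-01],
       [ 2.12241042e-01,  2.07269708e-02, -9.76997509e-01]]), 't': array([-28.02517157, 461.32185144, 915.2286379 ])}
side {'K': array([[361.39846894,   0.        , 314.34989701],
       [  0.        , 361.39846894, 196.60196134],
       [  0.        ,   0.        ,   1.        ]]), 'R': array([[-0.80201892, -0.59691468, -0.02141276],
       [-0.31284584,  0.45034039, -0.83625415],
       [ 0.50881542, -0.66399276, -0.54792379]]), 't': array([389.83896341, 172.48308479, 517.3333517 ])}
wrist {'K': array([[291.92289493,   0.        , 320.68608326],
       [  0.        , 291.92289493, 195.45654385],
       [  0.        ,   0.        ,   1.        ]]), 'hand_eye': array([[ 1.15322980e-03, -9.54675554e-01, -2.97646192e-01,
         7.58185964e+01],
       [ 9.99999325e-01,  1.05928435e-03,  4.76929160e-04,
        -2.96315987e-01],
       [-1.40020657e-04, -2.97646542e-01,  9.54676132e-01,
        -1.41636726e+02],
       [ 0.00000000e+00,  0.00000000e+00,  0.00000000e+00,
         1.00000000e+00]])}
```

View pics/top0.png

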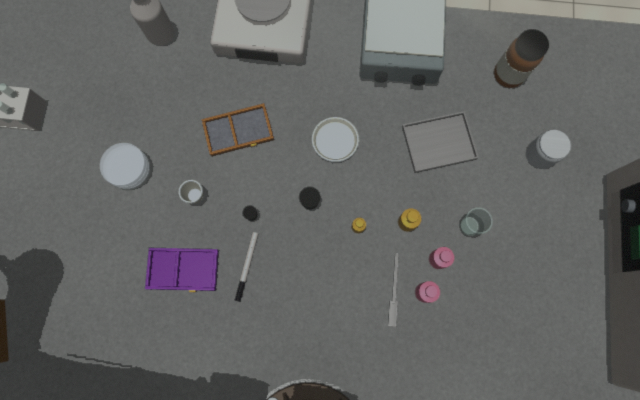

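View pics/side0.png

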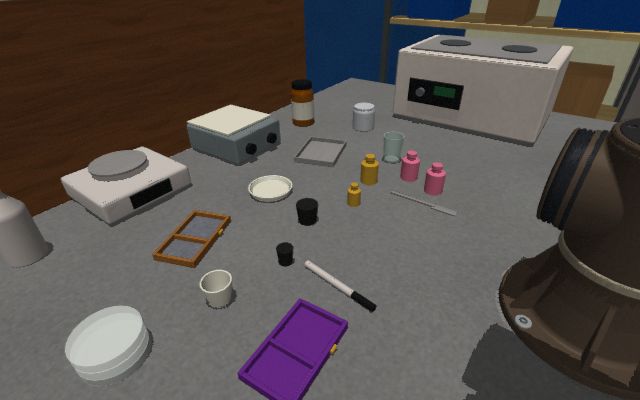

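The top view shows the crucible at (191,191), small stopper (250,213), large stopper (310,198), small weight (360,225), large weight (411,219) and beaker (476,222). The targets are the brown case (238,130), dish (335,140) and tray (440,142). The pink weights and the purple case are decoys. The side view shows the same things, unobstructed.

```bash
cat > h.py <<'E'
import numpy as np, cv2
from station import cams
M={n:cams.camera_model(n) for n in('top','side','wrist')}
def ray(n,uv,RT=None):
    K=M[n]['K']; R,t=(M[n]['R'],np.array(M[n]['t'])) if RT is None else RT
    d=R.T@np.linalg.solve(K,[uv[0],uv[1],1]); return -R.T@t,d/np.linalg.norm(d)
def plane(n,uv,z,RT=None):
    c,d=ray(n,uv,RT); return c+d*(z-c[2])/d[2]
def tri(a,b):
    A=np.zeros((3,3));y=np.zeros(3)
    for c,d in(a,b): P=np.eye(3)-np.outer(d,d);A+=P;y+=P@c
    X=np.linalg.solve(A,y); gap=[np.linalg.norm((np.eye(3)-np.outer(d,d))@(X-c)) for c,d in(a,b)]
    return X,sum(gap)
def wristRT(s):
    from scipy.spatial.transform import Rotation as Ro
    q=s['eef_rot'];T=np.eye(4);T[:3,:3]=Ro.from_quat([q[1],q[2],q[3],q[0]]).as_matrix();T[:3,3]=s['tcp_pos']
    W=np.linalg.inv(T@M['wrist']['hand_eye']);return W[:3,:3],W[:3,3]
def blobs(im,lo,hi,amin=30):
    hsv=cv2.cvtColor(im,cv2.COLOR_BGR2HSV);m=cv2.inRange(hsv,np.array(lo),np.array(hi))
    cs,_=cv2.findContours(m,cv2.RETR_EXTERNAL,cv2.CHAIN_APPROX_NONE)
    return [c for c in cs if cv2.contourArea(c)>amin]
E
python3 - <<'E'
from h import *
for n in('top','side'):
    im=cv2.imread(f'pics/{n}0.png')
    for nm,lo,hi in(('gold',(18,120,90),(32,255,255)),('brown',(5,120,60),(17,255,255)),('dark',(0,0,0),(180,255,32)),('white',(0,0,150),(180,60,255))):
        for c in blobs(im,lo,hi):
            x,y,w,h=cv2.boundingRect(c)
            if w<110 and (y+h<300): print(n,nm,(x,y,w,h),cv2.contourArea(c),np.round(c.reshape(-1,2).mean(0),1))
t=cv2.imread('pics/top0.png');s=cv2.imread('pics/side0.png')
a=cv2.resize(t[95:245,170:500],None,fx=2.4,fy=2.4,interpolation=cv2.INTER_CUBIC)
cv2.imwrite('pics/a.png',a)
b=cv2.resize(s[125:315,150:420],None,fx=2.9,fy=2.9,interpolation=cv2.INTER_CUBIC);cv2.imwrite('pics/b.png',b)
E
```

```text
top gold (353, 218, 13, 14) 125.5 [358.8 224.3]
top gold (401, 209, 20, 20) 285.5 [410.6 218.3]
top brown (202, 104, 71, 51) 2261.0 [237. 129.]
top dark (620, 183, 20, 89) 1028.5 [630.6 227.5]
top white (241, 233, 15, 48) 88.5 [248.3 256.4]
top white (189, 189, 13, 13) 104.0 [194.6 194.4]
top white (100, 144, 44, 41) 1355.5 [121.8 163.8]
top white (541, 130, 29, 28) 594.0 [555.1 143.6]
top white (316, 122, 39, 39) 1069.5 [335.4 142.4]
top white (0, 87, 29, 33) 434.5 [ 12.7 103.3]
top white (575, 4, 65, 20) 813.0 [607.   13.3]
top white (575, 0, 65, 8) 248.0 [608.4   2. ]
top white (491, 0, 82, 17) 944.0 [531.9   7.1]
top white (447, 0, 42, 10) 290.5 [468.1   3.5]
top white (366, 0, 79, 56) 3903.0 [405.9  25.9]
top white (212, 0, 96, 52) 2929.5 [261.4  26.5]
side gold (348, 182, 13, 25) 220.0 [353.8 194.5]
side gold (361, 154, 18, 31) 395.5 [369.4 169.3]
side brown (152, 210, 79, 58) 2341.0 [194.3 238.7]
side brown (17, 183, 55, 30) 538.5 [ 46.  197.4]
side brown (6, 151, 43, 20) 162.5 [ 25.7 161.2]
side brown (162, 146, 29, 11) 44.0 [176.4 150.8]
side brown (148, 129, 41, 23) 150.5 [
[... 432 characters left out ...]
284.7 254.1]
side dark (296, 199, 21, 26) 419.0 [306.9 211.2]
side dark (130, 179, 42, 30) 493.5 [150.8 193.3]
side dark (246, 143, 11, 12) 82.0 [250.6 148.4]
side dark (267, 133, 10, 10) 67.0 [271.5 137.5]
side dark (607, 130, 30, 61) 619.5 [620.5 160.4]
side dark (537, 130, 73, 133) 2156.0 [568.7 201.2]
side dark (292, 80, 20, 10) 153.5 [301.3  84.4]
side dark (408, 78, 55, 32) 1141.5 [434.7  92.9]
side white (199, 269, 33, 24) 547.0 [215.1 281. ]
side white (305, 260, 49, 35) 262.0 [328.8 277.1]
side white (0, 200, 12, 20) 111.5 [  3.2 210. ]
side white (248, 175, 44, 23) 747.5 [269.7 186.2]
side white (187, 105, 84, 29) 1177.0 [228.5 118.4]
side white (354, 103, 20, 7) 84.5 [363.8 105.6]
```

View pics/a.png

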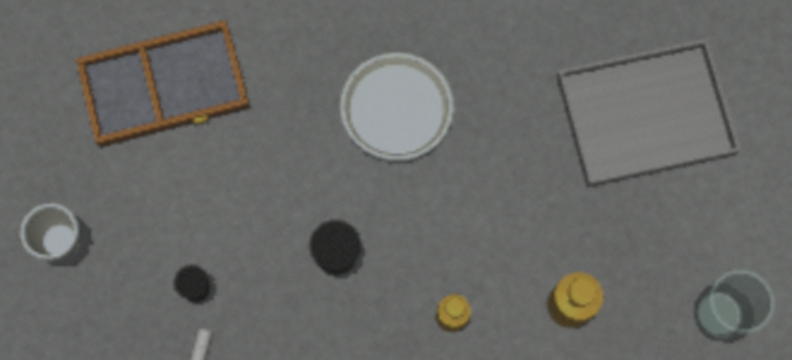

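View pics/b.png

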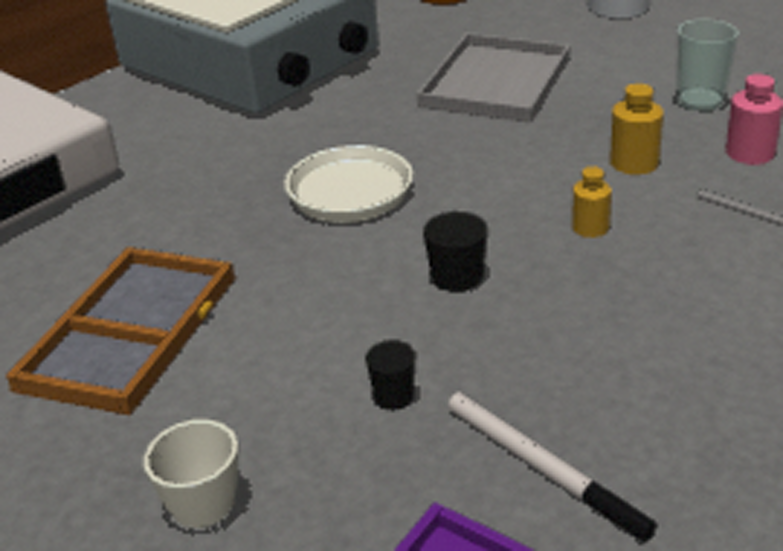

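The enlarged crops show clear knob tops, stopper discs, rims and container corners, so I'll triangulate them. In the case, the right-hand bay of the top view is the wide one, since it is next to the clasp.

Run:
```python
from h import *
T=lambda p:np.array(p)/2.4+(170,95)
S=lambda p:np.array(p)/2.9+(150,125)
P={'wl66':((582,291),(638,91)),'ws48':((455,306),(593,173)),'sl40':((334,245),(456,229)),'ss32':((191,282),(391,354)),'cr40':((50,231),(192,451)),'dish14':((397,106),(349,180)),
'c+x+y':((80,61),(12,378)),'c+x-y':((225,24),(131,250)),'c-x-y':((247,104),(232,265)),'c-x+y':((99,143),(129,402)),'clasp':((200,118),(207,310)),
't+x+y':((560,75),(420,100)),'t+x-y':((705,44),(470,37)),'t-x-y':((737,150),(570,47)),'t-x+y':((590,184),(533,113)),'beaker68':((742,300),(708,32))}
for k,(a,b) in P.items():
    X,g=tri(ray('top',T(a)),ray('side',S(b))); print(k,X.round(1),'gap',round(g,1),'r',round(np.hypot(X[0],X[1])))
    P[k]=X
for n in 'ct':
    Q=np.array([P[n+s] for s in('+x+y','+x-y','-x-y','-x+y')]);print(n,Q.mean(0).round(1),'sides',[round(np.linalg.norm(Q[i]-Q[i-1])) for i in range(4)])
    v=(Q[0]-Q[1]+Q[3]-Q[2])[:2];print('long axis dir deg (toward +y)',np.degrees(np.arctan2(v[1],v[0])).round(1))
from station import sensors
print(wristRT(sensors.state()))
```

```text
wl66 [ 445.6 -157.5   63.1] gap 0.4 r 473
ws48 [425.6 -58.1  45.5] gap 1.7 r 430
sl40 [468.4  46.3  38.9] gap 0.9 r 471
ss32 [426.8 162.   32. ] gap 0.1 r 457
cr40 [456.9 283.8  38.1] gap 0.2 r 538
dish14 [605.8   5.9   8.6] gap 0.6 r 606
c+x+y [620.2 291.2   7.5] gap 0.3 r 685
c+x-y [666.6 166.3  10.7] gap 0.3 r 687
c-x-y [593.7 137.5  11. ] gap 0.3 r 609
c-x+y [546.1 262.7   6.7] gap 0.9 r 606
clasp [577.4 177.1   5.4] gap 2.9 r 604
t+x+y [ 650.7 -135.9    4.8] gap 0.9 r 665
t+x-y [ 690.7 -262.5    9. ] gap 2.2 r 739
t-x-y [ 593.7 -293.5   11.2] gap 2.4 r 662
t-x+y [ 551.5 -168.3    7.4] gap 1.9 r 577
beaker68 [ 450.2 -285.7   64.7] gap 1.8 r 533
c [606.6 214.4   9. ] sides [79, 133, 78, 134]
long axis dir deg (toward +y) 110.6
t [ 621.6 -215.     8.1] sides [104, 133, 102, 132]
long axis dir deg (toward +y) 108.1
(array([[-0.37260418, -0.92798934,  0.0013857 ],
       [-0.88581452,  0.3561145 ,  0.29751486],
       [-0.27658408,  0.10962781, -0.95471618]]), array([674.51789542, -37.96993687, 379.03814987]))
```

```bash
cat > go.py <<'E'
# go.py x y z [jawdeg]: shift in tool units still to go, and yaw units (jaw line direction, world deg)
import sys
from h import *
from station import sensors
s=sensors.state();R,_=wristRT(s)
from scipy.spatial.transform import Rotation as Ro
q=s['eef_rot'];R=Ro.from_quat([q[1],q[2],q[3],q[0]]).as_matrix()
jaw=np.degrees(np.arctan2(R[1,1],R[0,1]))%180
print('t %.2f tcp %s grip %.1f F %s jaw %.1f q6 %.2f'%(s['clock'],np.round(s['tcp_pos'],1),s['grip_width'],np.round(s['force'],1),jaw,s['qpos'][5]))
if len(sys.argv)>3:
    print('units',np.round(R.T@(np.array(list(map(float,sys.argv[1:4])))-s['tcp_pos'])/25,2))
if len(sys.argv)>4: print('yaw units',round(((jaw-float(sys.argv[4])+90)%180-90)/6,2))
E
for i in 1 2 3; do :; done
python3 -m crank '{"translation":[[0.85,0.64,0.29],[0.85,0.64,0.29],[0.85,0.64,0.29],[0.85,0.64,0.29],[0.85,0.64,0.29]],"yaw":[0,0,0,0,0]}' 70 30
python3 -m crank '{"translation":[[0.85,0.64,0.29],[0.85,0.64,0.29],[0.85,0.64,0.29],[0.85,0.64,0.29],[0.85,0.64,0.29]],"yaw":[0,0,0,0,0]}'
python3 -m crank '{"translation":[[0.8,0.64,0.29],[0.7,0.64,0.29],[0.5,0.5,0.25],[0,0,0],[0,0,0]],"yaw":[0,0,0,0,0]}'
python3 go.py 457 284 120
python3 - <<'E'
from h import *
from station import sensors
s=sensors.state();RT=wristRT(s);im=cams.snapshot('wrist')[:,:,::-1].copy();cv2.imwrite('pics/w1.png',im)
X=RT[0]@np.array([457,284,40])+RT[1];u=M['wrist']['K']@X;print('expect rim',u[:2]/u[2])
E
```

```text
clock: 0.57
tcp_pos: [321.2, 510.9, 194.5]
eef_rot: [0.0, 0.982, -0.19, -0.0]
force: [1.1, -0.1, -1.0]
grip_width: 70.3
clock: 0.98
tcp_pos: [389.9, 397.0, 158.4]
eef_rot: [0.0, 0.982, -0.19, -0.0]
force: [0.1, 0.1, 0.2]
grip_width: 70.1
clock: 1.4
tcp_pos: [419.4, 337.4, 137.8]
eef_rot: [0.0, 0.982, -0.191, -0.0]
force: [-0.8, 0.3, -0.3]
grip_width: 70.1
t 1.40 tcp [419.4 337.4 137.8] grip 70.1 F [-0.8  0.3 -0.3] jaw 68.0 q6 0.14
units [2.19 1.42 0.71]
expect rim [364.92791059 131.76765755]
```

View pics/w1.png

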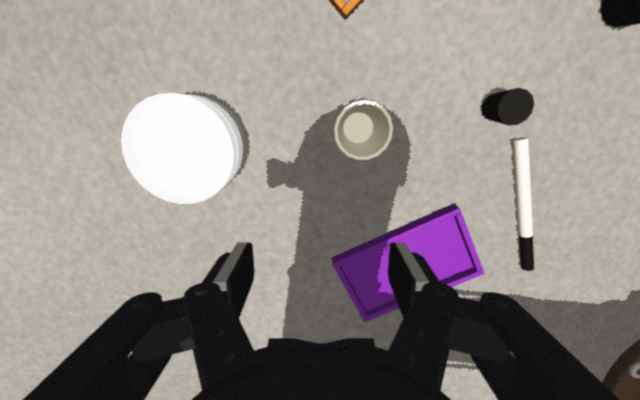

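The crucible rim is at about (364,130), against a predicted (365,132), so the two-view position is good to about 1 mm. I'll go down and grasp it.

```bash
python3 -m crank '{"translation":[[0.7,0.5,0.2],[0.8,0.5,0.2],[0.7,0.42,0.3],[0,0,0.6],[0,0,0.6]],"yaw":[0,0,0,0,0]}' 70 30 >/dev/null
python3 -m crank '{"translation":[[0,0,0.8],[0,0,0.8],[0,0,0.8],[0,0,0.5],[0,0,0.3]],"yaw":[0,0,0,0,0]}' >/dev/null
python3 -m crank '{"translation":[[0,0,0],[0,0,0],[0,0,0],[0,0,0],[0,0,0]],"yaw":[0,0,0,0,0]}' >/dev/null
python3 go.py 457 284 8
```

```text
t 2.70 tcp [457.4 285.5  11.5] grip 70.0 F [-0.7  0.4 -0.1] jaw 68.1 q6 0.27
units [0.01 0.06 0.14]
```

```bash
python3 -m crank '{"translation":[[0,0.06,0.14],[0,0,0],[0,0,0],[0,0,0],[0,0,0]],"yaw":[0,0,0,0,0]}' 30 30 
python3 -m crank '{"translation":[[0,0,0],[0,0,0],[0,0,0],[0,0,0],[0,0,0]],"yaw":[0,0,0,0,0]}'
python3 - <<'E'
from h import *
cv2.imwrite('pics/w2.png',cams.snapshot('wrist')[:,:,::-1])
E
```

```text
clock: 3.12
tcp_pos: [456.4, 283.4, 7.1]
eef_rot: [0.0, 0.982, -0.19, -0.0]
force: [-0.8, -1.0, 2.9]
grip_width: 45.6
clock: 3.53
tcp_pos: [456.4, 283.4, 7.1]
eef_rot: [0.0, 0.982, -0.19, -0.0]
force: [-1.4, -1.2, 4.1]
grip_width: 45.4
```

View pics/w2.png

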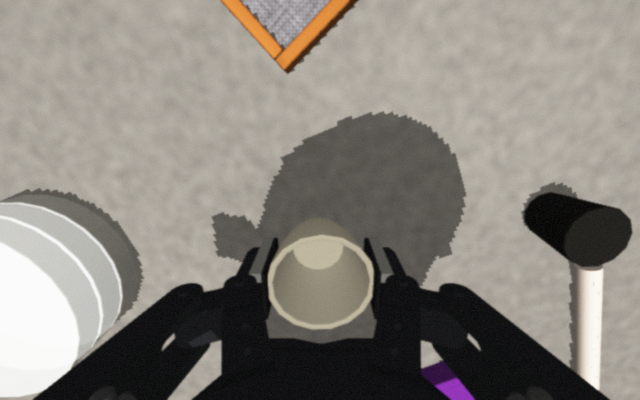

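Gripped squarely at 45.4 mm, with the crucible rim at (320,282) between the pads. Next I lift it and carry it to the dish.

```bash
python3 -m crank '{"translation":[[0,0,-0.2],[0,0,-0.5],[0,0,-0.8],[0,0,-0.8],[0.3,0.3,-0.6]],"yaw":[0,0,0,0,0]}' >/dev/null
python3 -m crank '{"translation":[[0.6,0.5,-0.1],[0.8,0.67,0],[0.8,0.67,0],[0.8,0.67,0],[0.8,0.67,0]],"yaw":[0,0,0,0,0]}' |grep width
python3 -m crank '{"translation":[[0.8,0.67,0],[0.8,0.67,0],[0.8,0.67,0],[0.8,0.67,0],[0.8,0.67,0]],"yaw":[0,0,0,0,0]}' |grep width
python3 -m crank '{"translation":[[0.6,0.5,0],[0.5,0.4,0],[0.3,0.2,0],[0,0,0],[0,0,0]],"yaw":[0,0,0,0,0]}' |grep width
python3 go.py 606 6 12
```

```text
grip_width: 45.0
grip_width: 45.0
grip_width: 45.5
t 5.25 tcp [602.7  10.9  81.9] grip 45.5 F [-0.1  0.5 -0.4] jaw 68.0 q6 0.85
units [0.2  0.13 2.8 ]
```

```bash
python3 -m crank '{"translation":[[0.1,0.07,0.3],[0.1,0.06,0.5],[0,0,0.6],[0,0,0.5],[0,0,0.4]],"yaw":[0,0,0,0,0]}' |egrep 'pos|force'
python3 -m crank '{"translation":[[0,0,0.2],[0,0,0.1],[0,0,0.05],[0,0,0],[0,0,0]],"yaw":[0,0,0,0,0]}' |egrep 'pos|force'
python3 -m crank '{"translation":[[0,0,0.04],[0,0,0.04],[0,0,0],[0,0,0],[0,0,0]],"yaw":[0,0,0,0,0]}' |egrep 'pos|force|width'
```

```text
tcp_pos: [605.1, 6.3, 22.4]
force: [-0.8, -0.0, -0.7]
tcp_pos: [606.5, 6.2, 16.3]
force: [-0.7, -0.3, -0.5]
tcp_pos: [606.2, 6.0, 13.9]
force: [0.0, -0.1, 0.5]
grip_width: 45.4
```

```bash
python3 -m crank '{"translation":[[0,0,0.04],[0,0,0.04],[0,0,0],[0,0,0],[0,0,0]],"yaw":[0,0,0,0,0]}' |egrep 'pos|force|width'
python3 -m crank '{"translation":[[0,0,0.03],[0,0,0],[0,0,0],[0,0,0],[0,0,0]],"yaw":[0,0,0,0,0]}' |egrep 'pos|force|width'
```

```text
tcp_pos: [606.1, 6.0, 11.7]
force: [0.2, 0.9, -1.0]
grip_width: 45.7
tcp_pos: [606.3, 6.0, 11.2]
force: [-0.3, 0.1, 1.3]
grip_width: 45.0
```

```bash
python3 -m crank '{"translation":[[0,0,0.04],[0,0,0],[0,0,0],[0,0,0],[0,0,0]],"yaw":[0,0,0,0,0]}' |egrep 'pos|force|width'
python3 -m crank '{"translation":[[0,0,0],[0,0,0],[0,0,0],[0,0,0],[0,0,0]],"yaw":[0,0,0,0,0]}' 60 |egrep 'pos|force|width'
python3 -m crank '{"translation":[[0,0,-0.2],[0,0,-0.4],[0,0,-0.7],[0,0,-1],[0,0,-1]],"yaw":[0,0,0,0,0]}' |egrep 'pos|force|width'
python3 go.py 468 46 85
python3 - <<'E'
from h import *
cv2.imwrite('pics/w3.png',cams.snapshot('wrist')[:,:,::-1])
E
```

```text
tcp_pos: [606.6, 6.0, 11.0]
force: [-1.4, -0.7, 7.9]
grip_width: 45.4
tcp_pos: [606.0, 6.0, 9.8]
force: [-0.2, 0.3, -0.6]
grip_width: 59.8
tcp_pos: [605.8, 5.9, 93.9]
force: [0.4, -0.4, -0.1]
grip_width: 59.8
t 8.58 tcp [605.8   5.9  93.9] grip 59.8 F [ 0.4 -0.4 -0.1] jaw 68.1 q6 0.86
units [-5.71  0.57  0.36]
```

View pics/w3.png

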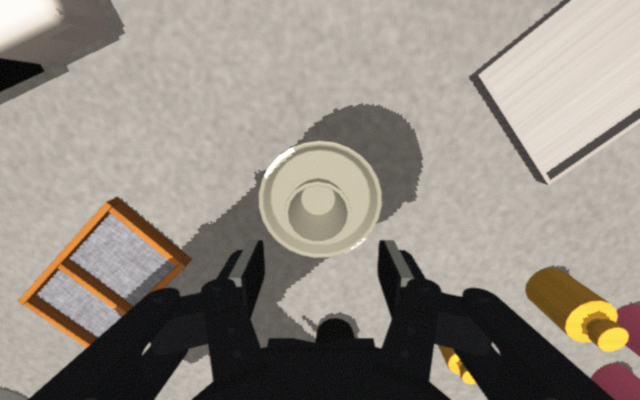

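The crucible stands upright in the middle of the dish: its rim is at (318,205) inside the dish, which is centred at (320,200). Contact came 4 mm higher than at the grasp, which matches the dish floor. Next is the large stopper.

```bash
python3 -m crank '{"translation":[[-0.9,0.1,0],[-1,0.1,0],[-1,0.1,0],[-1,0.1,0],[-1,0.1,0.2]],"yaw":[0,0,0,0,0]}' 62 30 >/dev/null
python3 -m crank '{"translation":[[-0.6,0.07,0.2],[-0.2,0,0.3],[0,0,0.4],[0,0,0],[0,0,0]],"yaw":[0,0,0,0,0]}' >/dev/null
python3 go.py 468.4 46.3 8
python3 - <<'E'
from h import *
from station import sensors
s=sensors.state();RT=wristRT(s);im=cams.snapshot('wrist')[:,:,::-1].copy();cv2.imwrite('pics/w4.png',im)
X=RT[0]@np.array([468.4,46.3,40])+RT[1];u=M['wrist']['K']@X;print('expect top',u[:2]/u[2])
for c in blobs(im[:, :],(0,0,0),(180,255,45),200):
    print(cv2.boundingRect(c),cv2.contourArea(c))
E
```

```text
t 9.47 tcp [469.1  46.1  65.2] grip 61.9 F [0.7 0.3 0.5] jaw 68.1 q6 0.67
units [-0.03  0.    2.29]
expect top [321.01260494 232.95668184]
(29, 241, 585, 159) 41019.0
(287, 186, 68, 74) 3647.0
```

```bash
python3 -m crank '{"translation":[[0,0,0.5],[0,0,0.6],[0,0,0.5],[0,0,0.4],[0,0,0.27]],"yaw":[0,0,0,0,0]}' >/dev/null
python3 -m crank '{"translation":[[0,0,0],[0,0,0],[0,0,0],[0,0,0],[0,0,0]],"yaw":[0,0,0,0,0]}' 25 35 >/dev/null
python3 -m crank '{"translation":[[0,0,0],[0,0,0],[0,0,0],[0,0,0],[0,0,0]],"yaw":[0,0,0,0,0]}'
python3 -m crank '{"translation":[[0,0,-0.1],[0,0,-0.3],[0,0,-0.6],[0,0,-0.8],[0,0,-0.8]],"yaw":[0,0,0,0,0]}' |grep width
python3 go.py 630 -242 70
```

```text
clock: 10.77
tcp_pos: [468.7, 46.1, 8.4]
eef_rot: [-0.0, 0.982, -0.19, 0.0]
force: [0.5, -0.3, 0.8]
grip_width: 41.9
grip_width: 41.7
t 11.18 tcp [468.2  45.8  74.3] grip 41.7 F [ 1.4 -0.5 -1. ] jaw 68.1 q6 0.67
units [10.3   8.26  0.17]
```

```bash
python3 -m crank '{"translation":[[0.4,0.3,0],[0.7,0.6,0],[0.9,0.72,0],[0.9,0.72,0],[0.9,0.72,0]],"yaw":[0,0,0,0,0]}' |grep width
python3 -m crank '{"translation":[[0.9,0.72,0],[0.9,0.72,0],[0.9,0.72,0],[0.9,0.72,0],[0.9,0.72,0]],"yaw":[0,0,0,0,0]}' |grep width
python3 -m crank '{"translation":[[0.9,0.72,0],[0.7,0.56,0],[0.4,0.36,0],[0,0,0],[0,0,0]],"yaw":[0,0,0,0,0]}' |grep width
python3 go.py 630 -242 12
```

```text
grip_width: 41.4
grip_width: 41.7
grip_width: 41.4
t 12.43 tcp [ 629.5 -243.    73.1] grip 41.4 F [ 0.3  1.1 -0.6] jaw 68.0 q6 1.27
units [ 0.   -0.04  2.45]
```

```bash
python3 -m crank '{"translation":[[0,0,0.4],[0,0,0.6],[0,0,0.6],[0,0,0.45],[0,0,0.25]],"yaw":[0,0,0,0,0]}' |egrep 'pos|force'
python3 -m crank '{"translation":[[0,0,0.04],[0,0,0.04],[0,0,0],[0,0,0],[0,0,0]],"yaw":[0,0,0,0,0]}' |egrep 'pos|force|width'
python3 -m crank '{"translation":[[0,0,0.04],[0,0,0],[0,0,0],[0,0,0],[0,0,0]],"yaw":[0,0,0,0,0]}' |egrep 'pos|force|width'
```

```text
tcp_pos: [628.7, -241.5, 14.0]
force: [0.0, 0.4, -1.3]
tcp_pos: [630.5, -242.7, 14.6]
force: [1.0, -0.2, -1.0]
grip_width: 41.8
tcp_pos: [630.0, -242.7, 12.8]
force: [-0.2, -0.3, -0.8]
grip_width: 41.7
```

```bash
python3 -m crank '{"translation":[[0,0,0.04],[0,0,0],[0,0,0],[0,0,0],[0,0,0]],"yaw":[0,0,0,0,0]}' |egrep 'pos|force|width'
python3 -m crank '{"translation":[[0,0,0.04],[0,0,0],[0,0,0],[0,0,0],[0,0,0]],"yaw":[0,0,0,0,0]}' |egrep 'pos|force|width'
```

```text
tcp_pos: [630.0, -242.6, 11.8]
force: [0.3, -0.1, -1.3]
grip_width: 41.7
tcp_pos: [630.3, -242.7, 11.4]
force: [-1.6, 1.4, 5.5]
grip_width: 41.9
```

Contact at 11.4 mm, as expected (8.4 + 3). I'll release, lift, and go over to the small stopper.

```bash
python3 -m crank '{"translation":[[0,0,0],[0,0,0],[0,0,0],[0,0,0],[0,0,0]],"yaw":[0,0,0,0,0]}' 54 |egrep 'pos|force|width'
python3 -m crank '{"translation":[[0,0,-0.2],[0,0,-0.5],[0,0,-0.8],[0,0,-1],[0,0,-1]],"yaw":[0,0,0,0,0]}' |egrep 'pos|force|width'
python3 - <<'E'
from h import *
cv2.imwrite('pics/w5.png',cams.snapshot('wrist')[:,:,::-1])
E
python3 go.py 426.8 162 90
```

```text
tcp_pos: [629.9, -242.6, 10.6]
force: [-0.6, -0.2, 0.2]
grip_width: 53.9
tcp_pos: [629.8, -242.7, 100.1]
force: [0.4, -0.7, 0.2]
grip_width: 54.0
t 15.40 tcp [ 632.9 -243.6  106.5] grip 54.0 F [ 2.  -0.1  4.9] jaw 68.1 q6 1.27
units [-13.7  -11.99   0.55]
```

View pics/w5.png

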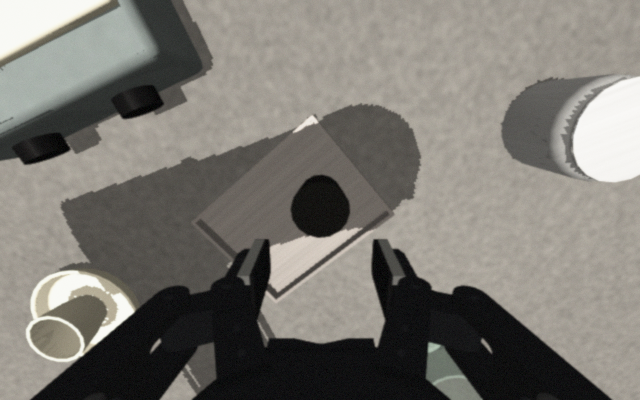

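The large stopper stands inside the tray, with its top at (320,207). Next I move over the small stopper.

```bash
python3 -m crank '{"translation":[[-0.9,-0.8,0],[-0.98,-0.86,0],[-0.98,-0.86,0],[-0.98,-0.86,0],[-0.98,-0.86,0]],"yaw":[0,0,0,0,0]}' 50 30 >/dev/null
python3 -m crank '{"translation":[[-0.98,-0.86,0],[-0.98,-0.86,0],[-0.98,-0.86,0],[-0.98,-0.86,0],[-0.98,-0.86,0]],"yaw":[0,0,0,0,0]}' >/dev/null
python3 -m crank '{"translation":[[-0.98,-0.86,0],[-0.98,-0.86,0.1],[-0.9,-0.8,0.2],[-0.5,-0.4,0.3],[0,0,0]],"yaw":[0,0,0,0,0]}' >/dev/null
python3 go.py 426.8 162 6
python3 - <<'E'
from h import *
from station import sensors
s=sensors.state();RT=wristRT(s);im=cams.snapshot('wrist')[:,:,::-1].copy();cv2.imwrite('pics/w6.png',im)
X=RT[0]@np.array([426.8,162,32])+RT[1];u=M['wrist']['K']@X;print('expect top',u[:2]/u[2])
for c in blobs(im[:, :],(0,0,0),(180,255,45),200):
    print(cv2.boundingRect(c),cv2.contourArea(c))
E
```

```text
t 16.65 tcp [432.6 147.5  83.6] grip 49.7 F [ 0.2 -0.3 -0.6] jaw 68.2 q6 0.43
units [-0.43 -0.45  3.11]
expect top [305.22609284 230.35581138]
(33, 239, 577, 161) 41158.0
(285, 200, 39, 46) 1303.5
```

```bash
python3 -m crank '{"translation":[[-0.43,-0.45,0],[0,0,0.5],[0,0,0.6],[0,0,0.6],[0,0,0.6]],"yaw":[0,0,0,0,0]}' >/dev/null
python3 -m crank '{"translation":[[0,0,0.45],[0,0,0.3],[0,0,0],[0,0,0],[0,0,0]],"yaw":[0,0,0,0,0]}' >/dev/null
python3 go.py 426.8 162 6
python3 -m crank '{"translation":[[0,0,0],[0,0,0],[0,0,0],[0,0,0],[0,0,0]],"yaw":[0,0,0,0,0]}' 15 30 >/dev/null
python3 -m crank '{"translation":[[0,0,0],[0,0,0],[0,0,0],[0,0,0],[0,0,0]],"yaw":[0,0,0,0,0]}'
python3 -m crank '{"translation":[[0,0,-0.1],[0,0,-0.3],[0,0,-0.6],[0,0,-0.8],[0,0,-0.8]],"yaw":[0,0,0,0,0]}' |grep width
python3 go.py 612 -187 70
```

```text
t 17.53 tcp [428.5 159.9   7.8] grip 50.1 F [-0.4  0.6  0.7] jaw 68.1 q6 0.40
units [-0.1  -0.05  0.07]
clock: 18.37
tcp_pos: [428.5, 160.3, 7.7]
eef_rot: [-0.001, 0.982, -0.19, 0.001]
force: [0.7, -0.0, 6.1]
grip_width: 27.6
grip_width: 27.8
t 18.78 tcp [427.2 159.2  72.8] grip 27.8 F [-0.6  2.4 -0.4] jaw 68.1 q6 0.40
units [12.03 10.08  0.12]
```

```bash
python3 -m crank '{"translation":[[0.4,0.3,0],[0.7,0.6,0],[0.93,0.78,0],[0.93,0.78,0],[0.93,0.78,0]],"yaw":[0,0,0,0,0]}' |grep width
python3 -m crank '{"translation":[[0.93,0.78,0],[0.93,0.78,0],[0.93,0.78,0],[0.93,0.78,0],[0.93,0.78,0]],"yaw":[0,0,0,0,0]}' |grep width
python3 -m crank '{"translation":[[0.93,0.78,0],[0.93,0.78,0],[0.7,0.56,0],[0.4,0.36,0],[0,0,0]],"yaw":[0,0,0,0,0]}' |grep width
python3 go.py 610.5 -182 12
```

```text
grip_width: 27.5
grip_width: 27.8
grip_width: 28.0
t 20.03 tcp [ 605.2 -172.9   71.9] grip 28.0 F [ 1.5  0.8 -0.1] jaw 67.9 q6 1.15
units [0.33 0.25 2.4 ]
```

Contact is expected at about 10.7.

```bash
python3 -m crank '{"translation":[[0.33,0.25,0.2],[0,0,0.6],[0,0,0.6],[0,0,0.5],[0,0,0.3]],"yaw":[0,0,0,0,0]}' |egrep 'pos|force'
python3 -m crank '{"translation":[[0,0,0.1],[0,0,0.05],[0,0,0],[0,0,0],[0,0,0]],"yaw":[0,0,0,0,0]}' |egrep 'pos|force|width'
python3 -m crank '{"translation":[[0,0,0.04],[0,0,0],[0,0,0],[0,0,0],[0,0,0]],"yaw":[0,0,0,0,0]}' |egrep 'pos|force|width'
```

```text
tcp_pos: [608.9, -179.0, 15.6]
force: [-1.5, -0.7, -0.5]
tcp_pos: [610.6, -179.6, 14.1]
force: [-0.4, 1.0, -1.1]
grip_width: 28.0
tcp_pos: [610.1, -179.7, 12.4]
force: [0.5, -0.4, 0.3]
grip_width: 28.1
```

```bash
python3 -m crank '{"translation":[[0,0,0.04],[0,0,0],[0,0,0],[0,0,0],[0,0,0]],"yaw":[0,0,0,0,0]}' |egrep 'pos|force|width'
python3 -m crank '{"translation":[[0,0,0.03],[0,0,0],[0,0,0],[0,0,0],[0,0,0]],"yaw":[0,0,0,0,0]}' |egrep 'pos|force|width'
```

```text
tcp_pos: [610.1, -179.7, 11.3]
force: [0.0, -0.8, 0.7]
grip_width: 27.7
tcp_pos: [610.3, -179.7, 10.8]
force: [-0.8, 0.4, 4.1]
grip_width: 27.9
```

```bash
python3 -m crank '{"translation":[[0,0,0],[0,0,0],[0,0,0],[0,0,0],[0,0,0]],"yaw":[0,0,0,0,0]}' 40 |egrep 'pos|force|width'
python3 -m crank '{"translation":[[0,0,-0.2],[0,0,-0.5],[0,0,-0.8],[0,0,-1],[0,0,-1]],"yaw":[0,0,0,0,0]}' |egrep 'pos|force|width'
python3 -m crank '{"translation":[[0,0,0],[0,0,0],[0,0,0],[0,0,0],[0,0,0]],"yaw":[1,1,1,1,1]}' 62 60 >/dev/null
python3 -m crank '{"translation":[[0,0,0],[0,0,0],[0,0,0],[0,0,0],[0,0,0]],"yaw":[1,1,0.9,0,0]}' >/dev/null
python3 go.py 445.6 -157.5 110 20.6
python3 - <<'E'
from h import *
cv2.imwrite('pics/top1.png',cv2.resize(cams.snapshot('top')[95:245,170:500,::-1],None,fx=2.4,fy=2.4,interpolation=cv2.INTER_CUBIC))
E
```

```text
tcp_pos: [609.9, -179.7, 10.4]
force: [-0.4, 0.9, 0.4]
grip_width: 40.0
tcp_pos: [609.9, -179.7, 99.9]
force: [0.6, 0.2, 0.0]
grip_width: 40.2
t 23.78 tcp [ 610.3 -179.7   99.1] grip 62.4 F [-0.2  0.1 -0.2] jaw 20.8 q6 0.34
units [-3.17  5.84 -0.44]
yaw units 0.04
```

View pics/top1.png

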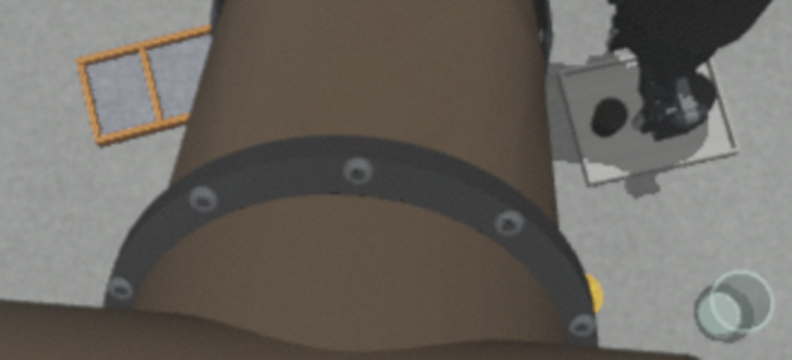

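Both stoppers stand in the tray, and the beaker hasn't moved. Now the large weight.

```bash
python3 -m crank '{"translation":[[0,0.4,-0.44],[-0.5,0.9,0],[-0.55,0.95,0],[-0.55,0.95,0],[-0.55,0.95,0]],"yaw":[0,0,0,0,0]}' >/dev/null
python3 -m crank '{"translation":[[-0.55,0.9,0],[-0.47,0.79,0],[0,0,0],[0,0,0],[0,0,0]],"yaw":[0,0,0,0,0]}' >/dev/null
python3 go.py 445.6 -157.5 12
python3 - <<'E'
from h import *
from station import sensors
s=sensors.state();RT=wristRT(s);im=cams.snapshot('wrist')[:,:,::-1].copy();cv2.imwrite('pics/w7.png',im)
for z in(66,48):
    X=RT[0]@np.array([445.6,-157.5,z])+RT[1];u=M['wrist']['K']@X;print('expect',z,u[:2]/u[2])
for c in blobs(im,(18,120,60),(32,255,255),100): print(cv2.boundingRect(c),cv2.contourArea(c))
E
```

```text
t 24.67 tcp [ 446.2 -157.2  110.1] grip 61.9 F [ 0.5  1.2 -0.3] jaw 20.8 q6 0.28
units [0.   0.04 3.92]
expect 66 [321.78338773 220.20754686]
expect 48 [321.73276184 211.0627337 ]
(287, 276, 31, 53) 1214.0
(295, 171, 53, 64) 2515.5
```

View pics/w7.png

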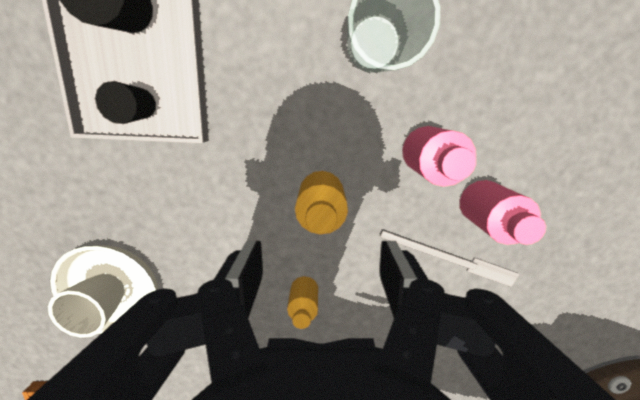

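The big brass weight is centred between the jaws, with its knob at (321,216). That is about 2 mm along tool +x from the prediction, so I'll correct and descend.

```bash
python3 -m crank '{"translation":[[0.08,0.02,0.5],[0,0,0.8],[0,0,0.8],[0,0,0.8],[0,0,0.6]],"yaw":[0,0,0,0,0]}' >/dev/null
python3 -m crank '{"translation":[[0,0,0.4],[0,0,0.02],[0,0,0],[0,0,0],[0,0,0]],"yaw":[0,0,0,0,0]}' |egrep 'pos|force'
python3 -m crank '{"translation":[[0,0,0],[0,0,0],[0,0,0],[0,0,0],[0,0,0]],"yaw":[0,0,0,0,0]}' 25 70 >/dev/null
python3 -m crank '{"translation":[[0,0,0],[0,0,0],[0,0,0],[0,0,0],[0,0,0]],"yaw":[0,0,0,0,0]}'
python3 -m crank '{"translation":[[0,0,-0.1],[0,0,-0.3],[0,0,-0.6],[0,0,-0.7],[0,0,-0.7]],"yaw":[0,0,0,0,0]}' |egrep 'force|width'
python3 -m crank '{"translation":[[0,0,-0.8],[0,0,-0.6],[0,0,-0.4],[0,0,0],[0,0,0]],"yaw":[0,0,0,0,0]}' |egrep 'force|width'
python3 go.py 616.5 188 110
```

```text
tcp_pos: [446.6, -159.1, 11.8]
force: [0.4, 1.4, 0.3]
clock: 26.38
tcp_pos: [446.6, -159.0, 12.1]
eef_rot: [-0.001, 0.823, -0.569, 0.001]
force: [0.4, 2.1, 7.2]
grip_width: 38.5
force: [0.2, 0.0, -3.6]
grip_width: 38.1
force: [-0.3, -0.2, -4.7]
grip_width: 38.5
t 27.22 tcp [ 445.6 -159.   116.4] grip 38.5 F [-0.3 -0.2 -4.7] jaw 20.6 q6 0.29
units [-10.58 -11.29   0.27]
```

```bash
python3 -m crank '{"translation":[[-0.3,-0.3,0],[-0.55,-0.6,0],[-0.8,-0.86,0],[-0.8,-0.86,0],[-0.8,-0.86,0]],"yaw":[0,0,0,0,0]}' |grep width
python3 -m crank '{"translation":[[-0.8,-0.86,0],[-0.8,-0.86,0],[-0.8,-0.86,0],[-0.8,-0.86,0],[-0.8,-0.86,0]],"yaw":[0,0,0,0,0]}' |grep width
python3 -m crank '{"translation":[[-0.8,-0.86,0],[-0.8,-0.86,0],[-0.8,-0.86,0],[-0.5,-0.5,0],[-0.43,-0.43,0]],"yaw":[0,0,0,0,0]}' |grep width
python3 -m crank '{"translation":[[0,0,0.6],[0,0,0.6],[0,0,0.6],[0,0,0],[0,0,0]],"yaw":[0,0,0,0,0]}' |grep width
python3 go.py 616.5 188 16 20.6
python3 - <<'E'
from h import *
from station import sensors
s=sensors.state();RT=wristRT(s);im=cams.snapshot('wrist')[:,:,::-1].copy();cv2.imwrite('pics/w8.png',im)
for p in((620.2,291.2),(666.6,166.3),(593.7,137.5),(546.1,262.7)):
    X=RT[0]@np.array([*p,13])+RT[1];u=M['wrist']['K']@X;print('expect',np.round(u[:2]/u[2]))
E
```

```text
grip_width: 38.6
grip_width: 38.6
grip_width: 38.8
grip_width: 38.1
t 28.88 tcp [615.4 187.5  69.5] grip 38.1 F [ 0.9  0.  -4.1] jaw 20.7 q6 -0.24
units [-0.01 -0.06  2.14]
yaw units 0.01
expect [270. 323.]
expect [261. 162.]
expect [376. 160.]
expect [367. 322.]
```

View pics/w8.png

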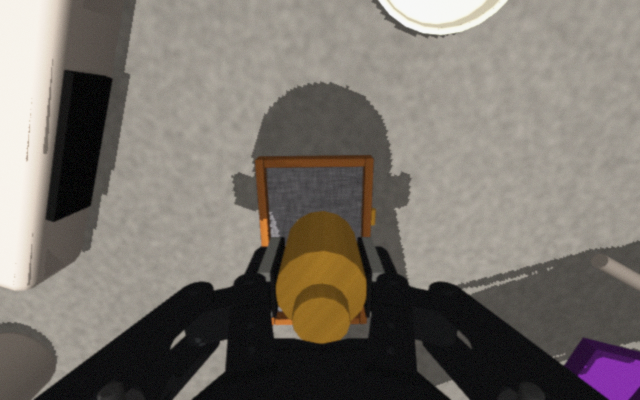

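The case's far corners show at (256,157) and (373,157), about 2–3 mm from the prediction. I'll apply a small correction and lower.

```bash
python3 -m crank '{"translation":[[0.05,-0.1,0.3],[0,0,0.5],[0,0,0.5],[0,0,0.4],[0,0,0.2]],"yaw":[0,0,0,0,0]}' |egrep 'pos|force'
python3 -m crank '{"translation":[[0,0,0.08],[0,0,0],[0,0,0],[0,0,0],[0,0,0]],"yaw":[0,0,0,0,0]}' |egrep 'pos|force'
python3 -m crank '{"translation":[[0,0,0.04],[0,0,0],[0,0,0],[0,0,0],[0,0,0]],"yaw":[0,0,0,0,0]}' |egrep 'pos|force|width'
```

```text
tcp_pos: [618.0, 187.0, 21.1]
force: [-0.6, 0.7, -5.8]
tcp_pos: [619.6, 188.0, 22.2]
force: [-0.6, 0.4, -3.9]
tcp_pos: [619.3, 187.7, 20.6]
force: [-0.7, 0.0, -3.7]
grip_width: 38.3
```

```bash
python3 -m crank '{"translation":[[0,0,0.1],[0,0,0],[0,0,0],[0,0,0],[0,0,0]],"yaw":[0,0,0,0,0]}' |egrep 'pos|force'
python3 -m crank '{"translation":[[0,0,0.04],[0,0,0],[0,0,0],[0,0,0],[0,0,0]],"yaw":[0,0,0,0,0]}' |egrep 'pos|force'
python3 -m crank '{"translation":[[0,0,0.04],[0,0,0],[0,0,0],[0,0,0],[0,0,0]],"yaw":[0,0,0,0,0]}' |egrep 'pos|force|width'
```

```text
tcp_pos: [619.3, 187.7, 18.0]
force: [0.1, -0.0, -3.8]
tcp_pos: [619.2, 187.7, 17.1]
force: [-0.4, -0.3, -4.3]
tcp_pos: [619.4, 187.9, 16.3]
force: [-0.9, 0.3, -1.5]
grip_width: 38.7
```

```bash
python3 -m crank '{"translation":[[0,0,0.02],[0,0,0],[0,0,0],[0,0,0],[0,0,0]],"yaw":[0,0,0,0,0]}' |egrep 'pos|force'
python3 -m crank '{"translation":[[0,0,0],[0,0,0],[0,0,0],[0,0,0],[0,0,0]],"yaw":[0,0,0,0,0]}' 56 |egrep 'pos|force|width'
python3 -m crank '{"translation":[[0,0,-0.2],[0,0,-0.6],[0,0,-0.9],[0,0,-1],[0,0,-1]],"yaw":[0,0,0,0,0]}' |egrep 'pos|force|width'
python3 go.py 425.6 -58.1 90 20.6
```

```text
tcp_pos: [619.4, 187.8, 16.2]
force: [-3.0, -1.2, 6.1]
tcp_pos: [619.3, 187.8, 15.4]
force: [0.4, -0.4, -0.3]
grip_width: 55.8
tcp_pos: [619.0, 187.6, 109.1]
force: [0.0, 0.4, 0.7]
grip_width: 56.1
t 32.68 tcp [619.  187.6 109.1] grip 56.1 F [0.  0.4 0.7] jaw 20.7 q6 -0.23
units [ 6.46 10.71  0.77]
yaw units 0.01
```

```bash
python3 -m crank '{"translation":[[0.4,0.7,0],[0.58,0.97,0],[0.58,0.97,0],[0.58,0.97,0],[0.58,0.97,0]],"yaw":[0,0,0,0,0]}' 50 70 >/dev/null
python3 -m crank '{"translation":[[0.58,0.97,0],[0.58,0.97,0],[0.58,0.97,0],[0.58,0.97,0],[0.58,0.97,0]],"yaw":[0,0,0,0,0]}' >/dev/null
python3 -m crank '{"translation":[[0.58,0.97,0.3],[0.26,0.32,0.4],[0,0,0],[0,0,0],[0,0,0]],"yaw":[0,0,0,0,0]}' >/dev/null
python3 go.py 425.6 -58.1 7 20.6
python3 - <<'E'
from h import *
from station import sensors
s=sensors.state();RT=wristRT(s);im=cams.snapshot('wrist')[:,:,::-1].copy();cv2.imwrite('pics/w9.png',im)
for z in(48,34):
    X=RT[0]@np.array([425.6,-58.1,z])+RT[1];u=M['wrist']['K']@X;print('expect',z,u[:2]/u[2])
for c in blobs(im,(18,120,60),(32,255,255),100): print(cv2.boundingRect(c),cv2.contourArea(c))
cv2.imwrite('pics/top2.png',cams.snapshot('top')[:,:,::-1])
E
```

```text
t 33.93 tcp [426.6 -57.5  91.3] grip 49.9 F [-0.1  0.3  0.4] jaw 20.7 q6 0.03
units [0.01 0.05 3.37]
yaw units 0.01
expect 48 [322.32601261 220.50748035]
expect 34 [322.24115252 213.21258025]
(0, 340, 72, 60) 2686.0
(302, 183, 38, 47) 1319.5
```

View pics/w9.png

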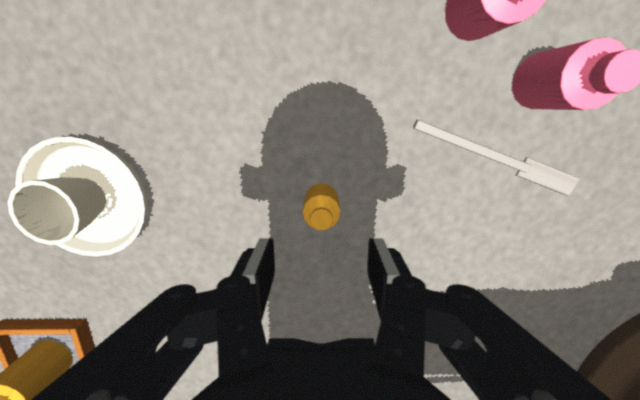

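The small weight is centred with its knob at (321,218), about 1.5 mm along tool +x from the prediction. The large weight stands in its bay at lower left.

```bash
python3 -m crank '{"translation":[[0.06,0.03,0.5],[0,0,0.7],[0,0,0.7],[0,0,0.6],[0,0,0.5]],"yaw":[0,0,0,0,0]}' >/dev/null
python3 -m crank '{"translation":[[0,0,0.33],[0,0,0],[0,0,0],[0,0,0],[0,0,0]],"yaw":[0,0,0,0,0]}' |egrep 'pos|force'
python3 -m crank '{"translation":[[0,0,0],[0,0,0],[0,0,0],[0,0,0],[0,0,0]],"yaw":[0,0,0,0,0]}' 15 60 >/dev/null
python3 -m crank '{"translation":[[0,0,0],[0,0,0],[0,0,0],[0,0,0],[0,0,0]],"yaw":[0,0,0,0,0]}'
python3 -m crank '{"translation":[[0,0,-0.1],[0,0,-0.3],[0,0,-0.6],[0,0,-0.7],[0,0,-0.7]],"yaw":[0,0,0,0,0]}' |egrep 'force|width'
python3 -m crank '{"translation":[[0,0,-0.8],[0,0,-0.6],[0,0,-0.2],[0,0,0],[0,0,0]],"yaw":[0,0,0,0,0]}' |egrep 'force|width'
python3 go.py 594 250 110 20.6
```

```text
tcp_pos: [426.0, -59.3, 8.0]
force: [-1.0, 0.1, 0.5]
clock: 35.7
tcp_pos: [426.0, -59.5, 8.2]
eef_rot: [-0.001, 0.823, -0.569, 0.001]
force: [-0.6, 0.8, 7.8]
grip_width: 26.0
force: [0.8, 0.1, -2.4]
grip_width: 26.0
force: [-1.2, -0.3, -2.0]
grip_width: 26.1
t 36.53 tcp [424.9 -59.7 107.1] grip 26.1 F [-1.2 -0.3 -2. ] jaw 20.6 q6 0.04
units [ -9.21 -10.7   -0.11]
yaw units 0.01
```

```bash
python3 -m crank '{"translation":[[-0.3,-0.3,0],[-0.55,-0.65,0],[-0.75,-0.87,0],[-0.75,-0.87,0],[-0.75,-0.87,0]],"yaw":[0,0,0,0,0]}' |grep width
python3 -m crank '{"translation":[[-0.75,-0.87,0],[-0.75,-0.87,0],[-0.75,-0.87,0],[-0.75,-0.87,0],[-0.75,-0.87,0]],"yaw":[0,0,0,0,0]}' |grep width
python3 -m crank '{"translation":[[-0.75,-0.87,0],[-0.7,-0.8,0],[-0.5,-0.6,0],[-0.3,-0.4,0],[-0.11,-0.12,0]],"yaw":[0,0,0,0,0]}' |grep width
python3 -m crank '{"translation":[[0,0,0],[0,0,0],[0,0,0],[0,0,0],[0,0,0]],"yaw":[0,0,0,0,0]}' |grep width
python3 go.py 595 249.5 12.2 20.6
python3 - <<'E'
from h import *
from station import sensors
im=cams.snapshot('wrist')[:,:,::-1].copy();cv2.imwrite('pics/w10.png',im)
E
```

```text
grip_width: 26.0
grip_width: 25.9
grip_width: 26.3
grip_width: 25.9
t 38.20 tcp [594.2 249.5 107.7] grip 25.9 F [-0.1 -0.7 -2.6] jaw 20.6 q6 -0.34
units [ 0.01 -0.03  3.82]
yaw units 0.0
```

View pics/w10.png

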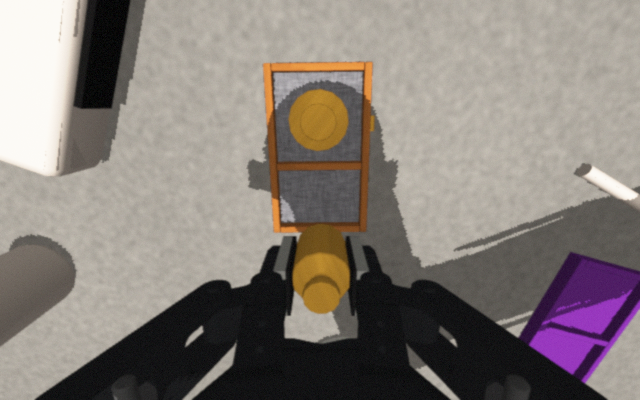

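The large weight stands in the wide bay, upright and seen from straight above at (318,120). I'll check the narrow bay's centre, at about (320,196), against the target.

Run:
```python
from h import *
from station import sensors
RT=wristRT(sensors.state())
for p,z in(((320,196),6),((264,63),14),((372,63),14),((366,231),14),((274,231),14)): print(p,plane('wrist',p,z,RT).round(1))
```

```text
(320, 196) [594.5 250.5   6. ]
(264, 63) [670.5 166.3  14. ]
(372, 63) [595.8 138.   14. ]
(366, 231) [546.3 264.   14. ]
(274, 231) [621.8 292.5  14. ]
```

Agrees to about 1 mm. Lowering; contact is expected at 12.2.

```bash
python3 -m crank '{"translation":[[0,0,0.4],[0,0,0.7],[0,0,0.7],[0,0,0.7],[0,0,0.5]],"yaw":[0,0,0,0,0]}' |egrep 'pos|force'
python3 -m crank '{"translation":[[0,0,0.35],[0,0,0.2],[0,0,0.1],[0,0,0],[0,0,0]],"yaw":[0,0,0,0,0]}' |egrep 'pos|force|width'
```

```text
tcp_pos: [593.5, 249.5, 30.2]
force: [-0.3, 0.2, -1.6]
tcp_pos: [594.8, 250.5, 16.7]
force: [-0.0, 0.2, -1.5]
grip_width: 26.3
```

```bash
python3 -m crank '{"translation":[[0,0,0.04],[0,0,0],[0,0,0],[0,0,0],[0,0,0]],"yaw":[0,0,0,0,0]}' |egrep 'pos|force|width'
```

```text
tcp_pos: [594.4, 250.3, 15.3]
force: [0.5, -0.0, -1.7]
grip_width: 26.2
```

```bash
python3 -m crank '{"translation":[[0,0,0.07],[0,0,0],[0,0,0],[0,0,0],[0,0,0]],"yaw":[0,0,0,0,0]}' |egrep 'pos|force|width'
python3 -m crank '{"translation":[[0,0,0.04],[0,0,0],[0,0,0],[0,0,0],[0,0,0]],"yaw":[0,0,0,0,0]}' |egrep 'pos|force|width'
```

```text
tcp_pos: [594.3, 250.2, 13.3]
force: [0.1, -0.1, -1.9]
grip_width: 26.2
tcp_pos: [594.4, 250.2, 12.3]
force: [-0.2, 0.5, -0.6]
grip_width: 26.4
```

```bash
python3 -m crank '{"translation":[[0,0,0.02],[0,0,0],[0,0,0],[0,0,0],[0,0,0]],"yaw":[0,0,0,0,0]}' |egrep 'pos|force|width'
python3 -m crank '{"translation":[[0,0,0],[0,0,0],[0,0,0],[0,0,0],[0,0,0]],"yaw":[0,0,0,0,0]}' 38 |egrep 'pos|force|width'
python3 -m crank '{"translation":[[0,0,-0.2],[0,0,-0.6],[0,0,-0.9],[0,0,-1],[0,0,-1]],"yaw":[0,0,0,0,0]}' |egrep 'pos|force|width'
python3 go.py 450 420 230
```

```text
tcp_pos: [594.4, 250.2, 12.2]
force: [-2.8, -0.5, 5.2]
grip_width: 26.1
tcp_pos: [594.3, 250.2, 11.6]
force: [-0.6, -0.2, 0.3]
grip_width: 37.9
tcp_pos: [594.1, 250.0, 105.4]
force: [-0.4, 0.3, 0.6]
grip_width: 37.9
t 41.58 tcp [594.1 250.  105.4] grip 37.9 F [-0.4  0.3  0.6] jaw 20.7 q6 -0.34
units [-8.4   3.   -4.99]
```

Released. I'll move the arm clear, then check from the top and side cameras.

```bash
python3 -m crank '{"translation":[[-0.5,0.2,-0.8],[-0.9,0.3,-0.8],[-0.9,0.3,-0.8],[-0.9,0.3,-0.8],[-0.9,0.3,-0.8]],"yaw":[0,0,0,0,0]}' >/dev/null
python3 -m crank '{"translation":[[-0.9,0.3,-0.5],[-0.9,0.3,-0.3],[-0.9,0.3,0],[-0.9,0.3,0],[-0.7,0.3,0]],"yaw":[0,0,0,0,0]}' >/dev/null
python3 -m crank '{"translation":[[-0.9,0,0],[-0.9,0,0],[-0.9,0,0],[-0.5,0,0],[0,0,0]],"yaw":[0,0,0,0,0]}' >/dev/null
python3 go.py
python3 - <<'E'
from h import *
t=cams.snapshot('top')[:,:,::-1];s=cams.snapshot('side')[:,:,::-1]
a=cv2.resize(t[95:245,170:500],None,fx=2.4,fy=2.4,interpolation=cv2.INTER_CUBIC);cv2.imwrite('pics/a2.png',a)
b=cv2.resize(s[125:315,150:420],None,fx=2.9,fy=2.9,interpolation=cv2.INTER_CUBIC);cv2.imwrite('pics/b2.png',b)
E
```

```text
t 42.83 tcp [423.2 497.9 224.1] grip 37.8 F [-0.   0.3 -0.2] jaw 20.8 q6 -0.80
```

View pics/a2.png

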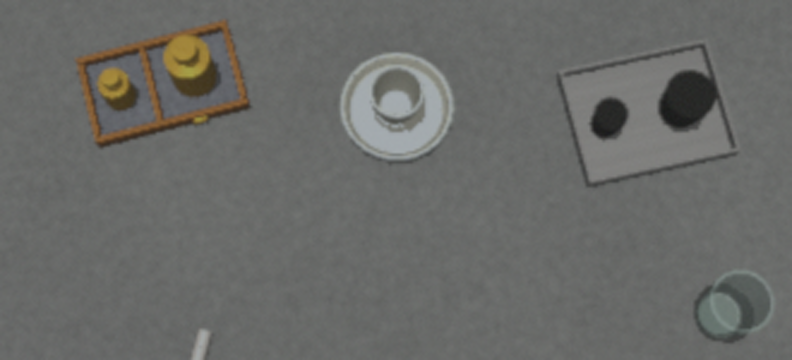

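View pics/b2.png

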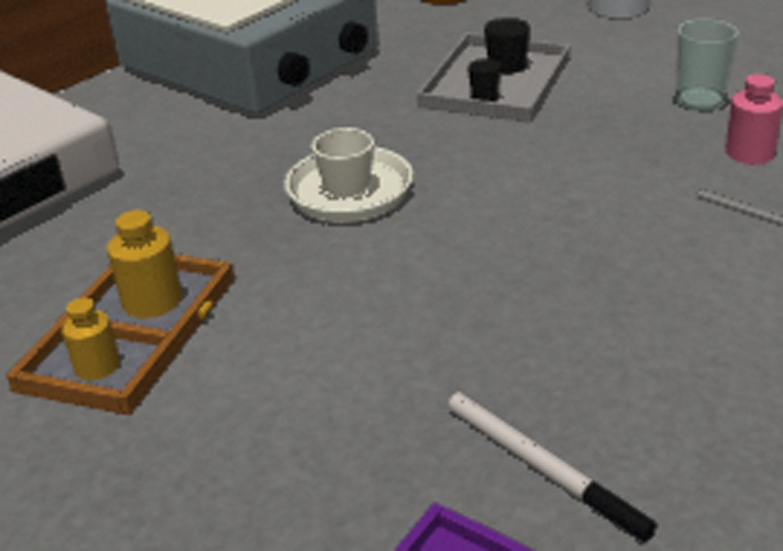

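Both views show all five upright in their places: the weights at (114,83) and (187,55), the crucible at (398,95) and the stoppers at (609,117) and (689,97) in the top crop. The beaker hasn't moved. I'll do one numeric check from the two views, then hand in if it passes.

Run:
```python
from h import *
from station import r
T=lambda p:np.array(p)/2.4+(170,95)
S=lambda p:np.array(p)/2.9+(150,125)
C=(np.array([607,214.8]),110.6);Y=(np.array([621.6,-215]),108.1);D=(np.array([605.8,5.9]),90)
P={'wl':((186,46),(135,218),C,70),'ws':((113,77),(82,305),C,52),'sl':((690,94),(508,31),Y,43),'ss':((611,114),(486,69),Y,35),'cr':((398,94),(344,144),D,44)}
ok=True
for k,(a,b,(o,ang),h) in P.items():
    X,g=tri(ray('top',T(a)),ray('side',S(b)));y=np.array([np.cos(np.radians(ang)),np.sin(np.radians(ang))]);x=np.array([y[1],-y[0]])
    d=X[:2]-o;print(k,X.round(1),'top should be',h,'gap',g.round(1),'local',(d@x).round(1),(d@y).round(1))
    ok&=abs(d@x)<20 and abs(X[2]-h)<10
print(ok)
if ok: print(r.close_job())
```

```text
wl [619.7 186.3  67. ] top should be 70 gap 1.5 local 1.9 -31.1
ws [593.8 249.   48.4] top should be 52 gap 0.6 local -0.4 36.6
sl [ 631.4 -244.1   36.5] top should be 43 gap 2.1 local 0.3 -30.7
ss [ 609.2 -178.9   29.4] top should be 35 gap 1.9 local -0.6 38.2
cr [605.9   6.2  40.9] top should be 44 gap 0.9 local 0.1 0.3
True
the job is handed in; nothing more can be done
None
```

I placed all five things and handed the job in at about 43 s; it reports no verdict. The crucible is in the dish, both stoppers are in the tray, the large weight is in the wide bay and the small one in the narrow bay. Each was lowered until the wrist force showed contact, then released; nothing was dropped.

**Positions:** the last top and side views show all five upright and the beaker where it was. Measured from those two views, every position is inside its limits:

| Thing | x in its place (mm) | y in its place (mm) | Allowed y (mm) |
|---|---|---|---|
| Large weight | 1.9 | -31.1 | -58 to 2 |
| Small weight | -0.4 | 36.6 | 18 to 58 |
| Large stopper | 0.3 | -30.7 | -60 to 60 |
| Small stopper | -0.6 | 38.2 | -60 to 60 |
| Crucible | 0.1 | 0.3 | within 30 of centre |

**Disagreement:** these views put the tops 3 to 6.5 mm too low, and the first measurements were also mostly low, up to about 9 mm on the tray corners. I took this as camera error. The contact heights matched floors of 3 to 4 mm, so the things are standing on the floors.

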